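Fit the drive cog on the inclined splined hub of the tumbler

TASK

Fit the larger of the two loose cogs onto the splined hub of the tumbler drive, boss outwards: slide it over the round nose, turn it against the hub until its wide groove finds the hub's wide spline, push it fully home against the shoulder, and let go. Leave the small cog, the tin, the pliers and the jar where they are.

Things in the scene. Friction and masses are not known exactly. Their poses are not given: they have to be found in the camera images.
- large_cog_mid (a point): Larger loose cog, bare steel, 92 mm across its teeth, 52 mm high, flat on the bench, boss up. Point on the axis 26 mm above the underside; z out of the boss. Toothed disc 0 to 16 mm above the underside, boss from 16 to 52 mm: 48 mm round with two flats 40 mm apart facing +y and -y, to grip by. A raised bar on the disc marks the wide groove at +x, at first within 0.75 rad of world +y.
- large_cog_foot (a point): Centre of the larger cog's underside, 26 mm below its middle; same axes. In the disc (0 to 16 mm up) is a 26 mm bore with one wide groove (14 mm) along +x and three narrow ones (8 mm) along +y, -x and -y, 41 mm across the groove bottoms; above that, in the boss, the bore is plain, 32 mm. Mass 0.25 to 0.5 kg.
- hub_seat (a point): Tumbler drive: grey inclined motor, 100 mm diameter, on a foot plate; its shaft points up and leans 30 degrees from vertical, to the robot's right and somewhat towards it. Point on the shaft's axis in the face of the shoulder (60 mm across) that the cog's underside must rest on. z out along the shaft, x up the slope, to the robot's left and away; these axes do not turn with the hub.
- hub_splines (a point): On the shaft's axis 14 mm out from the shoulder, at the outer ends of the hub's splines; axes as the seat's. From shoulder to here run four splines a quarter turn apart, 38 mm across their tips: one wide (12 mm), three narrow (6 mm). A cog out of register stops here, 14 mm short. The shaft is braked. The wide spline lies at an unknown angle within 0.7 rad of x; play in register about 0.06 rad each way.
- hub_nose (a point): Tip of the plain round nose that extends the hub beyond its splines: 23 mm in diameter with a half-round end, 45.5 mm out from the shoulder; axes as the seat's.
- small_cog_mid (a point): The small loose cog, bare steel, 62 mm across its teeth, 44 mm high, whose 16 mm bore does not fit the hub; to be left alone. This point is on its axis 22 mm above its underside, z out of its boss.
- solder_tin: Round cream tin, 56 mm in diameter, 28 mm high, in front of the drive; origin at the centre of its underside. Leave alone.
- pliers: Small pliers with red handles, 134 mm long, 11 mm high, lying in front of the drive; origin under the middle. Leave alone.
- flux_jar: White screw jar, 48 mm in diameter, 29 mm high, to the left behind; origin at the centre of its underside. Leave alone.
There are look-alikes about, which are no part of the job. What is shaped like the part that bears large_cog_mid but yellow is not meant.

How it is judged:
At the end, for the whole second after the job is handed in: The larger cog is on the hub, boss outwards, its underside within 3 mm of the shoulder and its centre within 5 mm of the hub's, its axis within 0.06 rad of the shaft's, at rest (z of large_cog_foot in the frame of hub_seat between -0.003 and 0.003 m and distance between large_cog_foot and hub_seat below 0.005 m and angle between the z axis of large_cog_mid and the z axis of hub_seat, either way round below 0.06 rad and z of large_cog_mid in the frame of hub_seat above 0.02 m and linear speed of large_cog below 0.01 m/s); the robot touches nothing.
It fails at once if the small cog is moved more than 25 mm (distance of small_cog_mid from where it was at the start of the episode above 0.025 m).
It fails at once if the solder tin, the pliers or the flux jar is moved more than 25 mm (distance of any of solder_tin, pliers, flux_jar from where it was at the start of the episode above 0.025 m).
It also fails if it takes over 54 s, if anything falls off the work surface, if the arm or the gripper's body presses on something with over 40 N, if the wrist force passes 120 N, or if a joint passes its speed limit or range.

ROBOT

A 6-joint arm with a two-finger parallel gripper is mounted at the origin on a cart in front of the work surface, level with it; the furniture and walls round the work are solid. World frame = base frame: x ahead of the robot, y to its left, z up, the work surface at z = 0. Lengths are in m, angles in rad, forces in N, time in s.
With the tool pointing down it reaches from about 0.35 to 0.975 m from the base axis. Payload 4.9 kg.
Tool frame: the origin (TCP) lies between the finger pads; the fingertips stand 14 mm ahead of it and the grasp point (between the pads) lies 5 mm behind it (manip.finger_overhang is the distance from the TCP to the fingertips, in m); z points along the fingers, y is the line along which they close (so a half turn about z gives the same grasp; the last joint's range is limited). The gripper opens to 85 mm and grips with 20 to 120 N. Pads are 22 mm wide; open, the fingers measure 114 mm over their backs; the gripper's body (76 mm by 85 mm) begins 54 mm behind the grasp point. The pads swing forward as they close: fully open they stand 13 mm farther back than shut.
Start: joints at [-1.319, 0.053, 1.613, -0, 1.476, -0.119], TCP at [0.226, -0.583, 0.21] pointing down, gripper open.
Joint ranges: [-3.01, 3.01], [-1.01, 2.22], [0.06, 2.58], [-1.02, 4.17], [0.09, 2.62], [-3.14, 3.14]. Speed limits (rad/s): [2.57, 2.57, 3.14, 3.14, 3.14, 3.14].

INTERFACE

Orientations are given as a unit quaternion [w, x, y, z].
In Python, from plant import manip, grab_frame gives the robot as it stands.
- The arm moves only by the tool servo_tool, never from a script. Its argument "deltas" is a list that holds one entry, the list of rows, each a list of 5 numbers: the opening in per cent of the stroke, from 0 (shut) to 100 (fully open), then the shift along the world's x, y, z in m, then the turn about the world's z in degrees. A call has exactly 8 rows; each row shifts and turns the commanded pose from where the row before left it; what a row does not reach is not made up. A row lasts 1/10 s, in which the tool goes at most 50 mm and 8.59 degrees, less where a joint would pass 70% of its speed; a pose out of reach is approached as far as the arm can. A call is refused whole if a number of a shift passes 0.05 or a number of a turn 8.59, either way. A call with a gripper value outside its range is refused whole. The fingers move at their own pace and stop on an object; the grip force is fixed at half the most. Time passes only in rows, so rows that do not move let the fingers close, or fill a call up. It gives the time, the measured TCP pose, the force, the opening and the grip force at its end, in the units of the state.
- manip.state(): the state, without advancing time (a new reading comes with each control period).
- grab_frame(name): name is "side" or "top" or "wrist"; returns a dict with "pixels" (480x640x3 uint8, red, green, blue), "z_map" (480x640 float32, m along the optical axis (not along the pixel's ray), 0 where there is no reading), "fx", "fy", "cx", "cy" (pixels), "dist" ([k1, k2, p1, p2, k3] as OpenCV has them; the pictures are not rectified), "rvec" (rotation vector, rad) and "tvec" (3), from world to camera coordinates, as OpenCV has them; the wrist camera has in their place "T_tool_cam" (4x4, takes a point from camera to tool coordinates, whose origin is the TCP and whose axes are the flange's). Camera axes: x right, y down, z forward; pixel columns grow to the right and rows downward; lengths in m; the calibration is good to about 2 mm. A picture is of the moment at which its call begins: read the wrist's pose just before it.
- manip.job_done(): hands the job in; it is judged then, once.
The state is a dict: "time": time; "joint_pos": joint angles; "joint_vel": joint speeds; "joint_efforts": joint torques, N m; "tool_pos": TCP position; "tool_rot": TCP orientation; "contact_force": force on the tool from outside, world axes, zero at the start; "ft_torque": the same for the moment, N m; "gripper_width": opening from 0.0 (shut) to 1.0 (fully open); "grasp_force": force on a finger pad.
Only numpy, scipy, OpenCV 4.12 (cv2) and the standard library are available. Lean on these libraries where they do the work, as an engineer would, in place of code of your own. Each camera call takes 0.05 s, during which the arm holds its last target. There are 200 camera calls.

## Working session

There is one attempt and no reset: what is moved stays moved. The work goes in short steps, Python scripts to look and compute and a tool call to move; the robot and the scene stay as the last step left them, time stands still between calls to the robot, and variables do not carry over. Pictures are saved under pics/ and viewed, at most 10 in all, crops included, and the job is handed in when it is done.

Besides the shell and the picture viewer there is one more tool, called as name([rows], argument=value, ...), one row to a line, values as JSON. servo_tool: Moves the arm, as the interface text tells. Its arguments: {"type":"object","properties":{"deltas":{"type":"array"}},"required":["deltas"]}

```bash
ls; mkdir -p pics; cat > h.py <<'E'
import numpy as np, cv2, pickle
from plant import manip, grab_frame
from scipy.spatial.transform import Rotation as R
def grab(n):
    s=manip.state(); f=grab_frame(n); f['s']=s
    return f
def pose(f):  # camera->world
    if 'T_tool_cam' in f:
        q=f['s']['tool_rot']; T=np.eye(4); T[:3,:3]=R.from_quat([q[1],q[2],q[3],q[0]]).as_matrix(); T[:3,3]=f['s']['tool_pos']
        return T@f['T_tool_cam']
    T=np.eye(4); T[:3,:3]=cv2.Rodrigues(np.array(f['rvec'],float))[0]; T[:3,3]=np.ravel(f['tvec']); return np.linalg.inv(T)
def cloud(f):
    K=np.array([[f['fx'],0,f['cx']],[0,f['fy'],f['cy']],[0,0,1.]])
    v,u=np.mgrid[:480,:640]; p=np.stack([u,v],-1).reshape(-1,1,2).astype(float)
    n=cv2.undistortPoints(p,K,np.array(f['dist'],float)).reshape(480,640,2)
    z=f['z_map'].astype(float); P=np.dstack([n*z[...,None],z])
    T=pose(f); W=P@T[:3,:3].T+T[:3,3]; W[z<=0]=np.nan; return W
def project(f,X):
    K=np.array([[f['fx'],0,f['cx']],[0,f['fy'],f['cy']],[0,0,1.]]); T=np.linalg.inv(pose(f))
    return cv2.projectPoints(np.atleast_2d(X).astype(float),cv2.Rodrigues(T[:3,:3])[0],T[:3,3],K,np.array(f['dist'],float))[0].reshape(-1,2)
def save(name,f,box=None,k=1):
    im=f['pixels'][...,::-1]
    if box: x0,y0,x1,y1=box; im=im[y0:y1,x0:x1]
    cv2.imwrite('pics/'+name,cv2.resize(im,None,fx=k,fy=k,interpolation=cv2.INTER_CUBIC))
E
python3 - <<'E'
from h import *
for n in('top','side'):
    f=grab(n); pickle.dump(f,open(n+'.pkl','wb')); save(n+'0.png',f)
    print(n,pose(f)[:3].round(3).tolist(),f['fx'])
print(manip.state())
E
```

```text
pics
top [[-0.028, -0.98, 0.198, 0.348], [-0.999, 0.03, 0.009, -0.008], [-0.015, -0.197, -0.98, 1.052]] 462.61159438100265
side [[0.983, 0.165, -0.083, 0.652], [0.185, -0.875, 0.447, -0.564], [0.001, -0.455, -0.891, 1.214]] 623.5354435009287
{'time': 0.1, 'joint_pos': array([-1.31900337e+00,  5.32870389e-02,  1.61415331e+00, -1.87167395e-05,
        1.47600759e+00, -1.18983040e-01]), 'joint_vel': array([ 1.72823748e-03, -2.68485800e-03, -2.73659498e-03,  1.17178627e-05,
        5.89036504e-04, -2.22519264e-04]), 'joint_efforts': array([ 1.01569665e-03, -3.94903922e+01, -3.71362138e+01, -8.71531847e-05,
        3.90078189e-03,  2.17954550e-06]), 'tool_pos': array([ 0.22631541, -0.58193875,  0.20929037]), 'tool_rot': array([-9.24980476e-04,  9.82864218e-01,  1.84328695e-01, -7.08498422e-05]), 'contact_force': array([ 0.16397426, -0.07624718,  0.61050138]), 'ft_torque': array([-0.02639802, -0.00624138, -0.02125243]), 'grasp_force': 0.0, 'gripper_width': 0.9968345461256821}
```

View pics/top0.png

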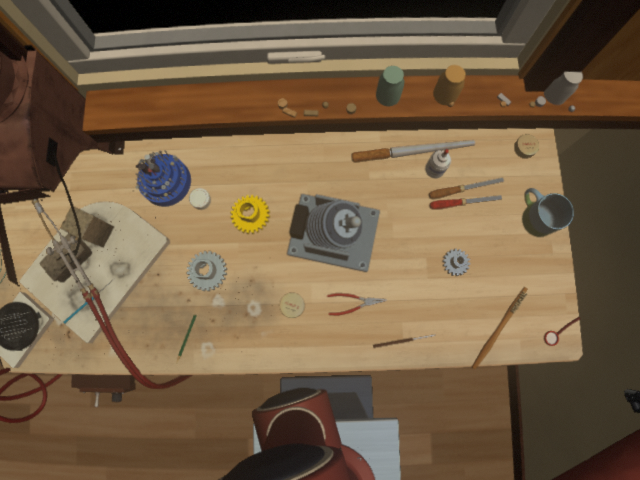

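View pics/side0.png

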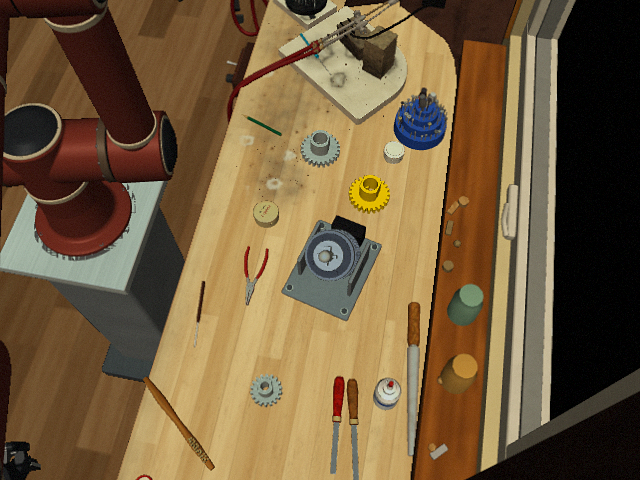

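```bash
python3 - <<'E'
from h import *
t=pickle.load(open('top.pkl','rb'));s=pickle.load(open('side.pkl','rb'))
def c(f,b): return cv2.resize(f['pixels'][b[1]:b[3],b[0]:b[2],::-1],(400,300),interpolation=cv2.INTER_CUBIC)
m=np.vstack([np.hstack([c(t,(167,241,247,301)),c(t,(305,190,385,250))]),np.hstack([c(s,(280,116,360,176)),c(s,(288,222,368,282))])])
cv2.imwrite('pics/m.png',m)
for n,f,pts in(('top',t,[(207,271),(207,262),(345,222),(456,262)]),('side',s,[(320,146),(328,257)])):
    W=cloud(f)
    for u,v in pts: print(n,u,v,W[v,u].round(4))
    # large cog boss top pixels
    for (x,y) in [pts[0]]:
        Q=W[y-35:y+35,x-35:x+35].reshape(-1,3); 
        b=Q[(Q[:,2]>.046)&(Q[:,2]<.058)]; d=Q[(Q[:,2]>.012)&(Q[:,2]<.020)]
        for q in(b,d):
            (cx,cy),r=cv2.minEnclosingCircle(q[:,:2].astype(np.float32)); print(len(q),cx,cy,r,np.median(q[:,2]))
E
```

```text
top 207 271 [ 0.4906  0.2634 -0.0026]
top 207 262 [0.5032 0.2497 0.052 ]
top 345 222 [ 0.5637 -0.0533  0.1379]
top 456 262 [ 0.4875 -0.3001  0.0449]
202 0.490353524684906 0.2608450651168823 0.024180669337511063 0.051577816069204196
702 0.49057069420814514 0.26136520504951477 0.04666147008538246 0.015762757546868067
side 320 146 [0.4929 0.2405 0.0521]
side 328 257 [ 0.5688 -0.0748  0.1528]
183 0.48966363072395325 0.261126846075058 0.026142239570617676 0.05175933435788749
533 0.49958091974258423 0.2976970076560974 0.0855918824672699 0.016259706457186995
```

View pics/m.png

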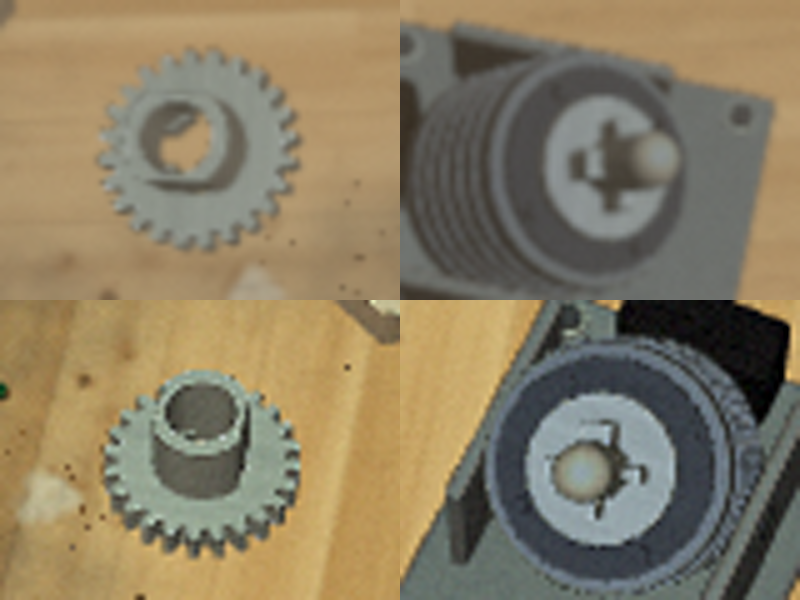

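```bash
python3 - <<'E'
from h import *
f=grab('wrist'); print(np.array(f['T_tool_cam']).round(3).tolist(),f['fx'])
t=pickle.load(open('top.pkl','rb'));s=pickle.load(open('side.pkl','rb'))
for f in (t,s):
    W=cloud(f); Q=W.reshape(-1,3); Q=Q[np.linalg.norm(Q-[.57,-.055,.13],axis=1)<.09]
    Q=Q[Q[:,2]>.06]
    # RANSAC plane w/ normal ~30deg lean
    rng=np.random.default_rng(0); res=[]
    for _ in range(4000):
        a=Q[rng.choice(len(Q),3,False)]; n=np.cross(a[1]-a[0],a[2]-a[0]); n/=np.linalg.norm(n)+1e-12; n*=np.sign(n[2])
        if abs(n[2]-.866)>.04: continue
        d=(Q-a[0])@n; res.append(((abs(d)<.0015).sum(),n,n@a[0]))
    res.sort(key=lambda r:-r[0])
    c,n,o=res[0]; I=abs(Q@n-o)<.002; q=Q[I]; m=q.mean(0); n=np.linalg.svd(q-m)[2][2]; n*=np.sign(n[2])
    d=(Q-m)@n; print(c,n,'az',np.degrees(np.arctan2(n[1],n[0])),'lean',np.degrees(np.arccos(n[2])),m)
    print('hist',np.histogram(d,bins=np.arange(-.04,.06,.004))[0])
    for lo,hi in((-.002,.002),(.006,.012),(.012,.03),(.03,.05)):
        k=Q[(d>lo)&(d<hi)]; print(lo,hi,len(k),k.mean(0).round(4) if len(k) else '')
E
```

```text
[[-0.0, -0.949, -0.315, 0.079], [1.0, -0.0, 0.0, 0.001], [-0.0, -0.315, 0.949, -0.164], [0.0, 0.0, 0.0, 1.0]] 375.1367006935361
395 [-0.1320732  -0.46850618  0.87353227] az -105.74329255685355 lean 29.12825682279061 [ 0.566821   -0.04547564  0.1157167 ]
hist [ 65  28  79  99  41  62  99  51 155 380 399 289  69  23  33  38  12  12
  11  15  15  32  45   5]
-0.002 0.002 497 [ 0.5664 -0.0452  0.116 ]
0.006 0.012 220 [ 0.5627 -0.0478  0.1225]
0.012 0.03 114 [ 0.5641 -0.0545  0.1334]
0.03 0.05 100 [ 0.5608 -0.0682  0.1518]
463 [-0.11210494 -0.50020784  0.85861784] az -102.63220433800812 lean 30.838253090693296 [ 0.56678374 -0.05296914  0.11320837]
hist [ 30  53  56  60  38  77  77  45 237 499 509 368 125  15  31  30   8   5
   6   8  17  40  39  16]
-0.002 0.002 592 [ 0.5664 -0.053   0.1132]
0.006 0.012 321 [ 0.5673 -0.0572  0.1199]
0.012 0.03 87 [ 0.5663 -0.0601  0.1319]
0.03 0.05 95 [ 0.5622 -0.0735  0.1524]
```

servo_tool([
  [[100, 0.03, 0.05, 0.02, 0], [100, 0.03, 0.05, 0.02, 0], [100, 0.03, 0.05, 0.02, 0], [100, 0.03, 0.05, 0.02, 0], [100, 0.03, 0.05, 0.02, 0], [100, 0.03, 0.05, 0.02, 0], [100, 0.03, 0.05, 0.01, 0], [100, 0.03, 0.05, 0, 0]],
])

```text
time: 0.95
tool_pos: [0.4246, -0.2527, 0.3181]
tool_rot: [0.001, 0.983, 0.184, 0.001]
contact_force: [0.5, 0.8, -0.0]
gripper_width: 0.998
grasp_force: 0.0
```

```bash
python3 - <<'E'
from h import *
f=grab('wrist'); pickle.dump(f,open('w1.pkl','wb'))
print(pose(f)[:3,3]); p=project(f,[[.565,-.052,.12],[.561,-.072,.152]]); print(p)
u,v=p[0].astype(int); u=np.clip(u,50,590);v=np.clip(v,40,440)
save('w1.png',f,(u-50,v-38,u+50,v+37),8)
print(u,v)
E
```

```text
[ 0.49841229 -0.22405209  0.48226975]
[[149.22372141 -48.49617576]
 [156.25745337 -48.48097127]]
149 40
```

View pics/w1.png

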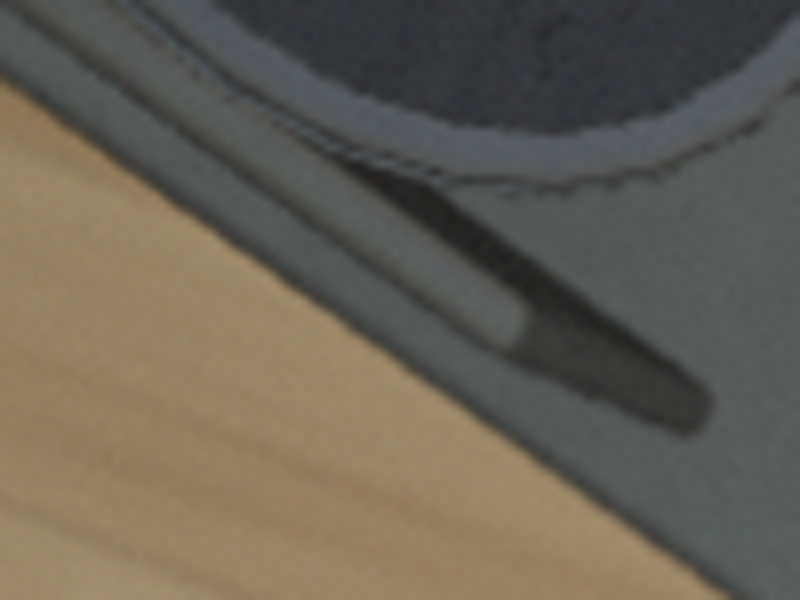

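servo_tool([
  [[100, 0.01, 0.012, 0, 5], [100, 0.01, 0.012, 0, 5], [100, 0.01, 0.012, 0, 5], [100, 0.01, 0.012, 0, 5], [100, 0.01, 0.012, 0, 5], [100, 0.01, 0.012, 0, 5], [100, 0.01, 0.012, 0, 5], [100, 0.01, 0.012, 0, 5]],
])

```text
time: 1.8
tool_pos: [0.5037, -0.1577, 0.3156]
tool_rot: [-0.0, 0.86, 0.511, -0.0]
contact_force: [-0.4, -0.5, 0.5]
gripper_width: 1.002
grasp_force: 0.0
```

```bash
python3 - <<'E'
from h import *
f=grab('wrist'); pickle.dump(f,open('w2.pkl','wb'))
print(pose(f)[:3].round(3)); p=project(f,[[.565,-.052,.12],[.561,-.072,.152],[.49,.261,0.03]]); print(p)
u,v=p[0].astype(int); u=np.clip(u,50,590);v=np.clip(v,40,440)
save('w2.png',f,(u-50,v-38,u+50,v+37),8)
print(u,v)
E
```

```text
[[ 0.878 -0.453 -0.152  0.541]
 [-0.478 -0.834 -0.276 -0.088]
 [-0.002  0.315 -0.949  0.48 ]]
[[ 324.36611639   61.90792337]
 [ 332.17165127   83.2508249 ]
 [  82.11970353 -221.85639613]]
324 61
```

View pics/w2.png

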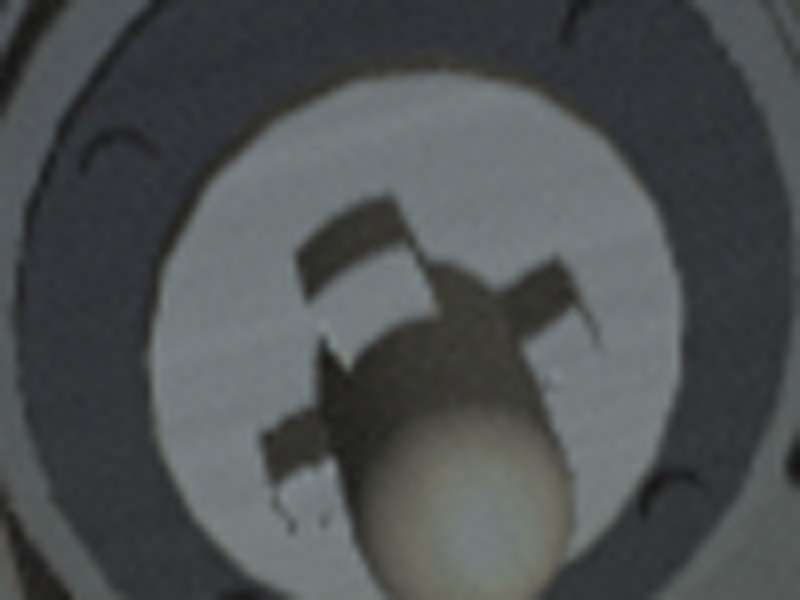

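```bash
cat > fit.py <<'E'
from h import *
from scipy.optimize import least_squares
f=pickle.load(open('w2.pkl','rb'))
C=lambda l: np.array([(274+x/8,23+y/8) for x,y in l])
rim=C([(150,350),(160,270),(215,175),(300,100),(440,70),(560,105),(640,190),(685,320),(665,430),(165,430),(200,510)])
cor=C([(305,302),(405,240),(298,258),(388,195)])
K=np.array([[f['fx'],0,f['cx']],[0,f['fy'],f['cy']],[0,0,1.]])
T=pose(f)
def frame(a,l=np.pi/6):
    z=np.array([np.sin(l)*np.cos(a),np.sin(l)*np.sin(a),np.cos(l)]); y=np.cross(z,[np.cos(a),np.sin(a),0]);y/=np.linalg.norm(y)
    y=-y if np.cross(y,z)[2]<0 else y
    return np.c_[np.cross(y,z),y,z]
ray=np.c_[cv2.undistortPoints(rim.reshape(-1,1,2),K,np.array(f['dist'],float)).reshape(-1,2),np.ones(len(rim))]@T[:3,:3].T
Q=[]
for n in('w2','top','side'):
    g=pickle.load(open(n+'.pkl','rb')); q=cloud(g).reshape(-1,3); Q.append(q[np.linalg.norm(q-[.565,-.055,.12],axis=1)<.06])
def loc(c,F): return [ (q-c)@F for q in Q]
def pl(l):
    r=np.hypot(l[:,0],l[:,1]); return l[(r>.0215)&(r<.0285)&(abs(l[:,2])<.006)]
def corners(p):
    c=p[:3];F=frame(p[3]);ph=p[4]; o=[]
    for z in(.014,0):
        for s in(1,-1):
            x,y=.01803,s*.006; o.append([x*np.cos(ph)-y*np.sin(ph),x*np.sin(ph)+y*np.cos(ph),z])
    return c+np.array(o)@F.T
def res(p,masks):
    c=p[:3];F=frame(p[3]);n=F[:,2]
    t=((c-T[:3,3])@n)/(ray@n); h=T[:3,3]+ray*t[:,None]
    r1=(np.linalg.norm(h-c,axis=1)-.03)/.001
    r2=(project(f,corners(p))-cor).ravel()
    r3=[((q[m]-c)@n).mean()/.001 for q,m in zip(Q,masks)]
    return np.r_[r1,r2,r3]
p=np.array([.565,-.052,.118,np.radians(-104),.3])
for k in range(5):
    F=frame(p[3]); ms=[]
    for q in Q:
        l=(q-p[:3])@F; r=np.hypot(l[:,0],l[:,1]); ms.append((r>.0215)&(r<.0285)&(abs(l[:,2])<.006))
    s=least_squares(res,p,args=(ms,),loss='soft_l1'); p=s.x
if __name__=='__main__':
    print(p, 'az',np.degrees(p[3]),'phi',np.degrees(p[4])); print(res(p,ms).round(1),[m.sum() for m in ms])
    F=frame(p[3]); print(F.round(3)); print('nose',p[:3]+.0455*F[:,2])
    for q in Q:
        l=(q-p[:3])@F; n=l[(l[:,2]>.03)&(np.hypot(l[:,0],l[:,1])<.02)]; print(n.max(0).round(4),n.min(0).round(4))
np.save('hub.npy',p)
E
python3 fit.py
```

```text
[ 0.5642355  -0.05738283  0.11734341 -1.83871024  0.30642518] az -105.35033665180516 phi 17.556869509639476
[-0.2  0.4  0.2  0.5  0.1 -0.2 -0.8 -0.3 -0.6 -1.  -0.9 -0.1  0.4  0.
  0.3 -0.8 -1.   0.1 -0.8  0.9 -0.9  0.2] [np.int64(1239), np.int64(169), np.int64(275)]
[[ 0.229 -0.964 -0.132]
 [ 0.835  0.265 -0.482]
 [ 0.5   -0.     0.866]]
nose [ 0.55821311 -0.07932123  0.15674756]
[0.0129 0.0115 0.0476] [-0.009  -0.0108  0.0301]
[0.0153 0.0089 0.0463] [-0.007  -0.0131  0.0304]
[0.0133 0.0108 0.0486] [-0.0082 -0.0123  0.0305]
```

servo_tool([
  [[100, 0, 0.045, 0, 0], [100, 0, 0.045, 0, 0], [100, 0, 0.045, 0, 0], [100, 0, 0.045, 0, 0], [100, 0, 0.045, 0, 0], [100, 0, 0.04, 0, 0], [100, 0, 0.035, 0, 0], [100, 0, 0.03, 0, 0]],
])

```text
time: 2.65
tool_pos: [0.5031, 0.1733, 0.3158]
tool_rot: [-0.0, 0.861, 0.509, -0.0]
contact_force: [1.0, -0.4, -0.2]
gripper_width: 1.001
grasp_force: 0.0
```

```bash
python3 - <<'E'
from h import *
f=grab('wrist'); pickle.dump(f,open('w3.pkl','wb'))
p=project(f,[[.4903,.261,0.016]]); print(p)
u,v=p[0].astype(int); u=np.clip(u,50,590);v=np.clip(v,40,440)
save('w3.png',f,(u-50,v-38,u+50,v+37),8)
print(u,v)
W=cloud(f);Q=W[v-40:v+40,u-60:u+60].reshape(-1,3)
b=Q[(Q[:,2]>.048)&(Q[:,2]<.056)]; b=b[np.linalg.norm(b[:,:2]-[.49,.261],axis=1)<.035]
print(len(b),cv2.minEnclosingCircle(b[:,:2].astype(np.float32)),np.median(b[:,2]))
d=Q[(Q[:,2]>.012)&(Q[:,2]<.0165)];d=d[np.linalg.norm(d[:,:2]-[.49,.261],axis=1)<.055];print(len(d),cv2.minEnclosingCircle(d[:,:2].astype(np.float32)),np.median(d[:,2]))
r=Q[(Q[:,2]>.0172)&(Q[:,2]<.03)]; r=r[np.linalg.norm(r[:,:2]-[.49,.261],axis=1)>.027]; print('bar',len(r),r.mean(0) if len(r) else '')
# flats: width of boss top vs direction
c=b[:,:2]
for a in range(0,180,6):
    n=np.array([np.cos(np.radians(a)),np.sin(np.radians(a))]); w=c@n; print(a,round(1e3*(w.max()-w.min()),1),end=' | ')
E
```

```text
[[274.85945265 121.31212743]]
274 121
788 ((0.4875456392765045, 0.2606585621833801), 0.02407587505877018) 0.0525185458072282
1179 ((0.48740354180336, 0.2604910135269165), 0.045932698994874954) 0.01595610162936728
bar 686 [0.48659452 0.26229216 0.01780669]
0 40.9 | 6 43.0 | 12 44.6 | 18 46.0 | 24 46.9 | 30 47.4 | 36 47.4 | 42 47.6 | 48 47.5 | 54 47.5 | 60 47.1 | 66 47.3 | 72 47.4 | 78 47.3 | 84 47.6 | 90 47.6 | 96 47.8 | 102 47.4 | 108 47.5 | 114 47.7 | 120 47.8 | 126 47.8 | 132 48.0 | 138 47.7 | 144 47.4 | 150 46.7 | 156 46.1 | 162 45.0 | 168 43.4 | 174 41.4 |
```

View pics/w3.png

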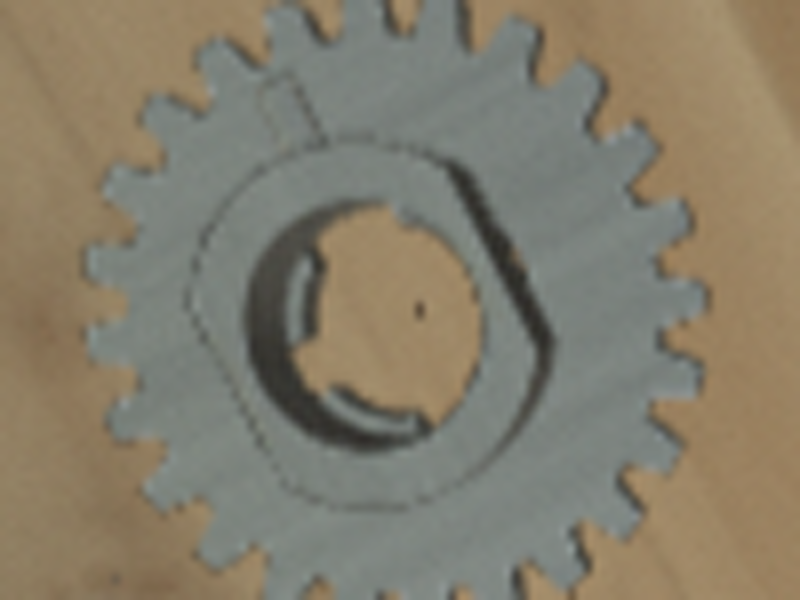

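servo_tool([
  [[100, -0.002, 0.011, 0, 3.4], [100, -0.002, 0.011, -0.01, 3.4], [100, -0.002, 0.011, -0.03, 3.4], [100, -0.002, 0.011, -0.04, 3.4], [100, -0.002, 0.011, -0.04, 3.4], [100, -0.002, 0.011, -0.04, 3.4], [100, -0.002, 0.011, -0.02, 3.2], [100, 0, 0.011, 0, 3.2]],
])

```text
time: 3.5
tool_pos: [0.4863, 0.2584, 0.1307]
tool_rot: [-0.002, 0.719, 0.695, -0.004]
contact_force: [0.1, 0.3, -0.0]
gripper_width: 1.0
grasp_force: 0.0
```

servo_tool([
  [[100, 0, 0, -0.01, 0], [100, 0, 0, -0.02, 0], [100, 0, 0, -0.025, 0], [100, 0, 0, -0.02, 0], [100, 0, 0, -0.014, 0], [100, 0, 0, -0.007, 0], [100, 0, 0, 0, 0], [100, 0, 0, 0, 0]],
])

```text
time: 4.3
tool_pos: [0.4904, 0.26, 0.0411]
tool_rot: [0.0, 0.719, 0.695, 0.001]
contact_force: [-0.3, -0.2, 0.7]
gripper_width: 1.001
grasp_force: 0.0
```

servo_tool([
  [[100, -0.001, 0.001, -0.003, 0], [60, 0, 0, 0, 0], [40, 0, 0, 0, 0], [30, 0, 0, 0, 0], [20, 0, 0, 0, 0], [20, 0, 0, 0, 0], [20, 0, 0, 0, 0], [20, 0, 0, 0, 0]],
])

```text
time: 5.1
tool_pos: [0.4885, 0.2609, 0.0372]
tool_rot: [-0.0, 0.719, 0.695, -0.0]
contact_force: [0.4, -0.0, 0.5]
gripper_width: 0.199
grasp_force: 0.0
```

servo_tool([
  [[20, 0, 0, 0, 0], [20, 0, 0, 0.01, 0], [20, 0, 0, 0.02, 0], [20, 0, 0, 0.03, 0], [20, 0, 0, 0.04, 0], [20, 0, 0, 0.04, 0], [20, 0, 0, 0.04, 0], [20, 0, 0, 0.02, 0]],
])

```text
time: 5.9
tool_pos: [0.4901, 0.2616, 0.2431]
tool_rot: [0.001, 0.719, 0.695, 0.003]
contact_force: [0.3, -0.7, 0.4]
gripper_width: 0.202
grasp_force: 0.0
```

```bash
python3 - <<'E'
from h import *
print(manip.state())
f=grab('wrist'); t=grab('top'); s=grab('side')
print(project(f,[.489,.261,.016]))
a=f['pixels'][...,::-1]; b=np.vstack([cv2.resize(x['pixels'][y-40:y+80,u-70:u+90,::-1],(320,240)) for x,u,y in((t,207,240),(s,320,146-60))])
cv2.imwrite('pics/m2.png',np.hstack([cv2.resize(a,(480,360)),cv2.resize(b,None,fx=.75,fy=.75)]))
E
```

```text
{'time': 5.9, 'joint_pos': array([ 3.56285387e-01, -1.36148318e-01,  1.74191453e+00,  2.96274597e-05,
        1.52832633e+00,  3.90348837e-01]), 'joint_vel': array([-1.62065413e-03, -8.54245437e-02, -1.98491688e-01, -6.74334307e-04,
        3.23853354e-01, -1.88131847e-04]), 'joint_efforts': array([ 6.90314337e-02, -3.06036651e+01, -3.60208762e+01,  8.75105616e-04,
       -9.43903439e-02, -1.74443295e-05]), 'tool_pos': array([0.49010028, 0.26158115, 0.24309732]), 'tool_rot': array([0.00148839, 0.71904223, 0.69495626, 0.00344206]), 'contact_force': array([ 0.33431641, -0.69663102,  0.36364789]), 'ft_torque': array([ 0.04834633, -0.01416036,  0.00769561]), 'grasp_force': 0.0, 'gripper_width': 0.2019800198342281}
[[318.33373705 194.63555302]]
```

View pics/m2.png

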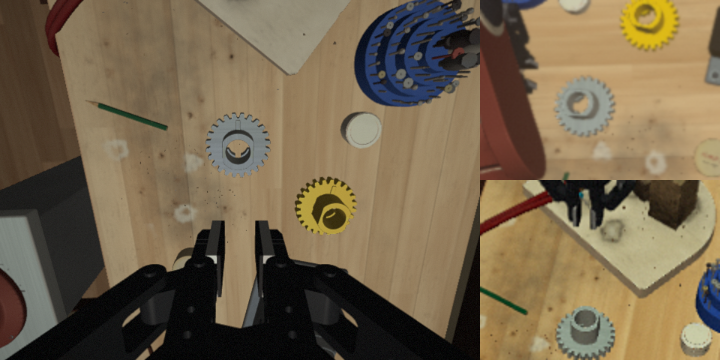

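```bash
python3 - <<'E'
from h import *
print(manip.finger_overhang,[a for a in dir(manip) if a[0]!='_'])
f=grab('wrist'); W=cloud(f); T=pose(f)@np.linalg.inv(f['T_tool_cam']); L=(W-T[:3,3])@T[:3,:3]
z=f['z_map']; m=(z>0)&(z<.3); print(m.sum())
l=L[m]; k=l[:,2]>-.03; print(l[k].min(0),l[k].max(0))
for v in range(285,400,8):
    r=[(u,L[v,u].round(3).tolist()) for u in (290,296,302,340,345,350,356) if 0<z[v,u]<.3]; print(v,r)
W3=W[150:240,270:370].reshape(-1,3); d=W3[(W3[:,2]>.046)&(W3[:,2]<.056)]; print(cv2.minEnclosingCircle(d[:,:2].astype(np.float32)),np.median(d[:,2]))
E
```

```text
0.014 ['IKError', 'finger_overhang', 'job_done', 'state']
60199
[-0.01217139 -0.02186223 -0.02999986] [0.158026   0.24412272 0.17760354]
285 []
293 []
301 [(290, [0.01, -0.013, -0.031]), (296, [0.01, -0.01, -0.031]), (340, [0.005, 0.007, -0.023]), (345, [0.01, 0.009, -0.031]), (350, [0.01, 0.011, -0.033]), (356, [0.01, 0.013, -0.032])]
309 [(290, [0.01, -0.012, -0.038]), (296, [0.01, -0.01, -0.039]), (340, [0.003, 0.007, -0.025]), (345, [0.01, 0.008, -0.038]), (350, [0.01, 0.01, -0.038]), (356, [0.01, 0.013, -0.038])]
317 [(290, [0.01, -0.012, -0.044]), (296, [0.01, -0.01, -0.044]), (340, [-0.001, 0.007, -0.025]), (345, [0.01, 0.008, -0.044]), (350, [0.01, 0.01, -0.044]), (356, [0.01, 0.012, -0.044])]
325 [(290, [0.01, -0.011, -0.05]), (296, [0.006, -0.01, -0.044]), (340, [-0.003, 0.007, -0.028]), (345, [0.01, 0.008, -0.049]), (350, [0.01, 0.009, -0.05]), (356, [0.01, 0.012, -0.05])]
333 [(290, [0.01, -0.011, -0.054]), (296, [0.004, -0.01, -0.045]), (340, [-0.007, 0.007, -0.028]), (345, [0.01, 0.007, -0.054]), (350, [0.01, 0.009, -0.055]), (356, [0.01, 0.011, -0.055])]
341 [(290, [0.
[... 501 characters left out ...]
(290, [0.0, -0.011, -0.058]), (296, [-0.007, -0.01, -0.049]), (345, [-0.0, 0.007, -0.058]), (350, [0.0, 0.009, -0.058]), (356, [0.01, 0.01, -0.072])]
373 [(290, [-0.003, -0.011, -0.058]), (296, [-0.01, -0.01, -0.05]), (345, [-0.003, 0.007, -0.058]), (350, [-0.003, 0.009, -0.059]), (356, [0.011, 0.009, -0.076])]
381 [(290, [-0.006, -0.011, -0.059]), (345, [-0.006, 0.007, -0.059]), (350, [-0.004, 0.009, -0.061]), (356, [0.011, 0.009, -0.079])]
389 [(290, [-0.009, -0.011, -0.059]), (345, [-0.008, 0.007, -0.06]), (350, [-0.007, 0.009, -0.062]), (356, [0.013, 0.008, -0.085])]
397 [(356, [0.011, 0.008, -0.085])]
((0.4876576364040375, 0.26065221428871155), 0.024292975664138794) 0.052437538781398785
```

```bash
python3 - <<'E'
from h import *
f=grab('wrist'); W=cloud(f); T=pose(f)@np.linalg.inv(f['T_tool_cam']); L=(W-T[:3,3])@T[:3,:3]
m=(f['z_map']>0)&(f['z_map']<.3)&(abs(L[...,1])<.03)&(L[...,2]>-.06); l=L[m]
print(np.sort(l[:,2])[-400::40].round(4)); 
v,u=np.nonzero(m); o=np.argsort(-l[:,2])[:300:30]; print([(u[i],v[i],l[i].round(3).tolist()) for i in o])
E
```

```text
[-0.0307 -0.0302 -0.0297 -0.0292 -0.0287 -0.0283 -0.0276 -0.0267 -0.026
 -0.025 ]
[(np.int64(299), np.int64(300), [0.005, -0.01, -0.022]), (np.int64(340), np.int64(305), [0.004, 0.007, -0.024]), (np.int64(348), np.int64(294), [0.01, 0.011, -0.026]), (np.int64(299), np.int64(319), [-0.001, -0.01, -0.026]), (np.int64(340), np.int64(327), [-0.005, 0.007, -0.027]), (np.int64(278), np.int64(306), [0.005, -0.018, -0.027]), (np.int64(340), np.int64(339), [-0.01, 0.007, -0.028]), (np.int64(296), np.int64(297), [0.01, -0.011, -0.028]), (np.int64(275), np.int64(306), [0.006, -0.019, -0.029]), (np.int64(272), np.int64(307), [0.006, -0.02, -0.029])]
```

servo_tool([
  [[100, 0, 0, 0, 0], [100, -0.001, 0, -0.03, 0], [100, 0, 0, -0.03, 0], [100, 0, 0, -0.03, 0], [100, 0, 0, -0.03, 0], [100, 0, 0, -0.03, 0], [100, 0, 0, -0.03, 0], [100, 0, 0, -0.02, 0]],
])

```text
time: 6.95
tool_pos: [0.4847, 0.2599, 0.0328]
tool_rot: [-0.001, 0.719, 0.695, -0.003]
contact_force: [0.1, 0.8, 0.4]
gripper_width: 1.004
grasp_force: 0.0
```

servo_tool([
  [[100, 0, 0, -0.02, 0], [100, 0, 0, -0.015, 0], [100, 0, 0, -0.01, 0], [100, 0, 0, 0, 0], [60, 0, 0, 0, 0], [30, 0, 0, 0, 0], [30, 0, 0, 0, 0], [30, 0, 0, 0, 0]],
])

```text
time: 7.75
tool_pos: [0.4892, 0.2615, -0.0061]
tool_rot: [0.001, 0.719, 0.695, 0.002]
contact_force: [0.7, -1.1, 2.2]
gripper_width: 0.463
grasp_force: 69.3
```

servo_tool([
  [[30, 0, 0, 0.02, 0], [30, 0, 0, 0.03, 0], [30, 0, 0, 0.04, 0], [30, 0, 0, 0.04, 0], [30, 0, 0, 0.04, 0], [30, 0, -0.01, 0.03, -1], [30, 0.006, -0.02, 0.015, -2], [30, 0.006, -0.03, 0, -2]],
])

```text
time: 8.55
tool_pos: [0.5006, 0.2016, 0.2102]
tool_rot: [0.001, 0.748, 0.663, 0.002]
contact_force: [0.1, -1.2, -3.8]
gripper_width: 0.464
grasp_force: 68.4
```

servo_tool([
  [[30, 0.006, -0.035, 0, -2], [30, 0.006, -0.045, 0, -2], [30, 0.006, -0.045, 0, -2], [30, 0.006, -0.045, 0, -1], [30, 0.006, -0.045, 0, -1], [30, 0.006, -0.045, 0, -0.4], [30, 0.006, -0.035, 0, 0], [30, 0.0045, -0.0245, 0, 0]],
])

```text
time: 9.35
tool_pos: [0.545, -0.1207, 0.2057]
tool_rot: [-0.001, 0.796, 0.605, -0.001]
contact_force: [0.2, 0.2, -4.3]
gripper_width: 0.458
grasp_force: 68.5
```

```bash
python3 - <<'E'
from h import *
s=manip.state(); print(s['tool_pos'],s['tool_rot'],s['contact_force'],s['ft_torque'],s['gripper_width'],s['grasp_force'])
f=grab('side'); b=grab('wrist')
cv2.imwrite('pics/m3.png',np.hstack([cv2.resize(x,(400,300)) for x in (f['pixels'][150:330,210:450,::-1],b['pixels'][...,::-1])]))
W=cloud(f); print(project(f,s['tool_pos']))
E
```

```text
[ 0.54502966 -0.12074357  0.20569957] [-0.00093659  0.79588616  0.60544503 -0.00081789] [ 0.15444875  0.17648    -4.32246569] [-0.02646604 -0.05630733 -0.01047503] 0.45752170418161353 68.49110269145967
[[310.30395108 265.18341061]]
```

View pics/m3.png

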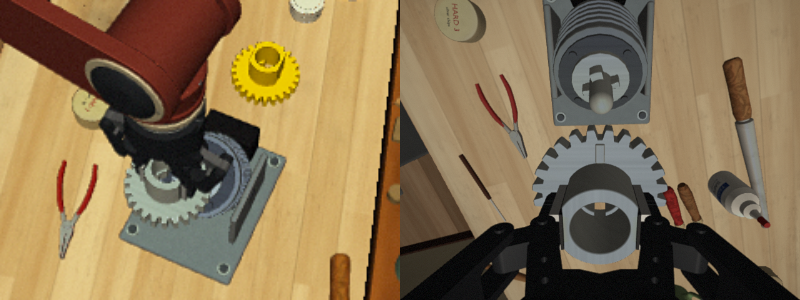

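servo_tool([
  [[30, 0.001, 0, -0.01, 0], [30, 0.001, 0.002, -0.015, 0], [30, 0, 0, -0.015, 0], [30, 0, 0, -0.009, 0], [30, 0, 0, -0.004, 0], [30, 0, 0, 0, 0], [30, 0, 0, 0, 0], [30, 0, 0, 0, 0]],
])

```text
time: 10.25
tool_pos: [0.5486, -0.1167, 0.155]
tool_rot: [0.001, 0.795, 0.606, 0.0]
contact_force: [-0.3, -0.1, -3.0]
gripper_width: 0.461
grasp_force: 69.0
```

servo_tool([
  [[30, 0, -0.001, -0.003, 0], [30, 0, -0.001, -0.003, 0], [30, -0.0005, -0.001, -0.003, 0], [30, -0.0005, -0.001, -0.003, 0], [30, -0.0005, -0.001, -0.003, 0], [30, -0.0005, -0.0015, -0.003, 0], [30, 0, 0, 0, 0], [30, 0, 0, 0, 0]],
])

```text
time: 11.05
tool_pos: [0.5469, -0.1254, 0.1374]
tool_rot: [0.003, 0.796, 0.606, -0.0]
contact_force: [0.4, -6.4, -1.4]
gripper_width: 0.463
grasp_force: 68.8
```

```bash
cat > tilt.py <<'E'
from h import *
def cog():
    f=grab('wrist'); W=cloud(f); T=pose(f)@np.linalg.inv(f['T_tool_cam']); L=(W-T[:3,3])@T[:3,:3]
    z=f['z_map']; Q=W[(z>.12)&(z<.33)&(np.linalg.norm(L-[0.03,0,0],axis=2)<.085)&(L[...,0]>.012)]
    rng=np.random.default_rng(0); best=(0,)
    for _ in range(3000):
        a=Q[rng.choice(len(Q),3,False)]; n=np.cross(a[1]-a[0],a[2]-a[0]); n/=np.linalg.norm(n)+1e-12; n*=np.sign(n[2]+1e-9)
        if n[2]<.7: continue
        c=(abs((Q-a[0])@n)<.001).sum()
        if c>best[0]: best=(c,n,a[0])
    c,n,a=best; q=Q[abs((Q-a)@n)<.0015]; m=q.mean(0); n=np.linalg.svd(q-m,full_matrices=False)[2][2]; n*=np.sign(n[2])
    ex=T[:3,0]; ey=T[:3,1]
    # plane height beneath reported TCP
    print('n',c,n.round(3),'tilt about y',np.degrees(np.arctan2(-n@ex,n[2])).round(1),'about x',np.degrees(np.arctan2(n@ey,n[2])).round(1),'disc-top pt',m.round(4),'along-tool TCP->plane',((m-T[:3,3])@n/n[2]).round(4))
    return f,n,m,q
if __name__=='__main__':
    s=manip.state(); print(s['tool_pos'],s['contact_force']); cog()
E
python3 tilt.py
```

```text
[ 0.54691304 -0.12542345  0.13740476] [ 0.4021534  -6.37031075 -1.44920301]
n 9527 [-0.119 -0.483  0.867] tilt about y 30.0 about x 1.1 disc-top pt [ 0.5681 -0.0408  0.1213] along-tool TCP->plane -0.0661
```

```bash
sed -i 's/Q=W\[.*$/Q=W[(z>.08)\&(L[...,0]>.018)\&(L[...,0]<.048)\&(abs(L[...,1])<.046)\&(abs(L[...,2]+.03)<.03)]/' tilt.py; python3 - <<'E'
from tilt import *
f,n,m,q=cog()
save('t1.png',f)
E
```

```text
n 6387 [-0.     0.009  1.   ] tilt about y -0.3 about x 0.0 disc-top pt [ 0.5537 -0.0968  0.16  ] along-tool TCP->plane 0.0229
```

View pics/t1.png

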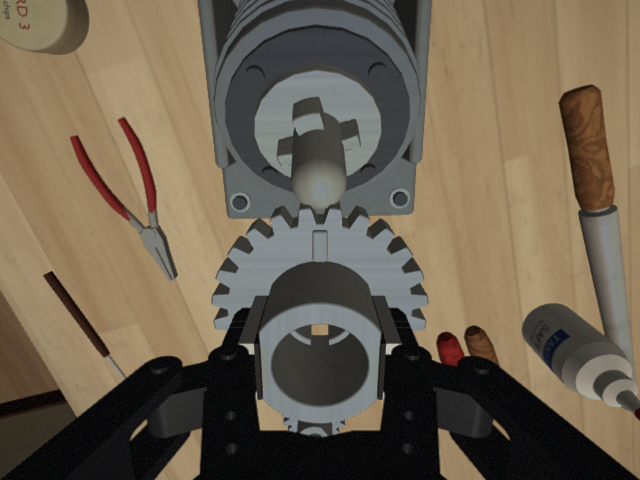

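servo_tool([
  [[30, 0, -0.002, 0.01, 0], [30, 0, 0, 0.015, 0], [30, 0.001, 0.005, 0, 0], [30, 0.001, 0.005, 0, 0], [30, 0.001, 0.005, 0, 0], [30, 0, 0, -0.004, 0], [30, 0, 0, 0, 0], [30, 0, 0, 0, 0]],
])

```text
time: 11.95
tool_pos: [0.5486, -0.1098, 0.1564]
tool_rot: [-0.001, 0.795, 0.606, -0.0]
contact_force: [0.7, 0.2, -4.9]
gripper_width: 0.459
grasp_force: 68.0
```

servo_tool([
  [[30, 0, 0, -0.003, 0], [30, 0, 0, -0.003, 0], [30, 0, 0, -0.003, 0], [30, 0, -0.001, -0.003, 0], [30, 0, -0.001, -0.003, 0], [30, 0, -0.001, 0, 0], [30, 0, 0, 0, 0], [30, 0, 0, 0, 0]],
])

```text
time: 12.75
tool_pos: [0.5508, -0.1124, 0.1497]
tool_rot: [0.0, 0.795, 0.607, 0.002]
contact_force: [-12.0, 4.3, 23.3]
gripper_width: 0.463
grasp_force: 82.7
```

```bash
python3 tilt.py
```

```text
[ 0.55075923 -0.11242076  0.14974317] [-11.96102965   4.30640345  23.31303005]
n 6725 [-0.01  -0.044  0.999] tilt about y 2.4 about x 0.3 disc-top pt [ 0.5578 -0.0834  0.1742] along-tool TCP->plane 0.0231
```

servo_tool([
  [[30, 0, 0, -0.002, 0], [30, 0, 0, -0.002, 0], [30, 0, -0.001, -0.002, 0], [30, 0, 0, -0.002, 0], [30, 0, 0, 0, 0], [30, 0, 0, 0, 0], [30, 0, 0, 0, 0], [30, 0, 0, 0, 0]],
])

```text
time: 13.6
tool_pos: [0.5547, -0.1167, 0.1462]
tool_rot: [0.007, 0.795, 0.606, 0.004]
contact_force: [-7.7, -2.7, 31.4]
gripper_width: 0.463
grasp_force: 90.0
```

```bash
python3 tilt.py
```

```text
[ 0.55474151 -0.11674273  0.14619173] [-7.66930119 -2.73687478 31.43368841]
n 7167 [-0.045 -0.128  0.991] tilt about y 7.8 about x 0.3 disc-top pt [ 0.5615 -0.0869  0.1732] along-tool TCP->plane 0.0228
```

servo_tool([
  [[30, -0.001, -0.001, -0.002, 0], [30, -0.001, 0, -0.002, 0], [30, -0.001, -0.001, -0.002, 0], [30, 0, -0.001, -0.002, 0], [30, 0, -0.001, -0.002, 0], [30, 0, 0, 0, 0], [30, 0, 0, 0, 0], [30, 0, 0, 0, 0]],
])

```text
time: 14.45
tool_pos: [0.5533, -0.1234, 0.1344]
tool_rot: [0.01, 0.796, 0.605, 0.004]
contact_force: [1.2, -10.9, 18.4]
gripper_width: 0.457
grasp_force: 74.0
```

```bash
python3 tilt.py
```

```text
[ 0.5533412  -0.12340008  0.13436668] [  1.17211213 -10.93684716  18.44573589]
n 7991 [-0.127 -0.387  0.913] tilt about y 24.3 about x 0.0 disc-top pt [ 0.5606 -0.0918  0.1696] along-tool TCP->plane 0.0208
```

servo_tool([
  [[30, 0, -0.001, -0.002, 0], [30, 0, -0.001, -0.002, 0], [30, 0, 0, -0.001, 0], [30, 0, 0, 0, 0], [30, 0, 0, 0, 0], [30, 0, 0, 0, 0], [30, 0, 0, 0, 0], [30, 0, 0, 0, 0]],
])

```text
time: 15.3
tool_pos: [0.5529, -0.1253, 0.1284]
tool_rot: [0.01, 0.796, 0.605, 0.004]
contact_force: [2.1, -11.0, 15.8]
gripper_width: 0.459
grasp_force: 68.8
```

```bash
python3 tilt.py
```

```text
[ 0.55287374 -0.1252789   0.12841604] [  2.09600707 -10.97350139  15.83675163]
n 7851 [-0.155 -0.494  0.856] tilt about y 31.4 about x -0.1 disc-top pt [ 0.5599 -0.0931  0.1679] along-tool TCP->plane 0.0196
```

servo_tool([
  [[30, -0.001, -0.003, 0.008, 0], [30, -0.001, -0.004, 0.01, 0], [30, -0.001, -0.005, 0.012, 0], [30, 0, 0, 0.01, 0], [30, 0, 0, 0.005, 0], [30, 0, 0, 0, 0], [30, 0, 0, 0, 0], [30, 0, 0, 0, 0]],
])

```text
time: 16.15
tool_pos: [0.5426, -0.1317, 0.1633]
tool_rot: [-0.001, 0.795, 0.606, -0.0]
contact_force: [0.2, -0.2, -4.5]
gripper_width: 0.464
grasp_force: 67.3
```

```bash
cat > loc.py <<'E'
from tilt import *
from fit import frame
def locate():
    f,n,m,q=cog(); W=cloud(f).reshape(-1,3); T=pose(f)@np.linalg.inv(f['T_tool_cam'])
    d=(W-m)@n; c0=T[:3,3]+T[:3,2]*-.05
    B=W[(abs(d-.036)<.002)&(np.linalg.norm(W-c0,axis=1)<.05)]
    ex=T[:3,0]-n*(T[:3,0]@n); ex/=np.linalg.norm(ex); ey=np.cross(n,ex)
    ab=np.c_[(B-m)@ex,(B-m)@ey]; ab=ab[abs(ab[:,1]-np.median(ab[:,1]))<.03]
    # pads at sides also lie in plane; keep |y|<.02 around tool centre
    yc=(T[:3,3]-m)@ey; k=ab[abs(ab[:,1]-yc)<.019]
    y=k[:,1]-yc; e=k[abs(y)<.004][:,0]; print('boss top n',len(k),'x extent',e.min().round(4),e.max().round(4), 'y',y.min().round(4),y.max().round(4))
    xc=(e.max()+e.min())/2
    top=m+.036*n+xc*ex+yc*ey; foot=top-.052*n
    p=np.load('hub.npy'); F=frame(p[3]); l=F.T@(foot-p[:3]); print('foot',foot.round(4),'in hub',l.round(4),'tool',f['s']['tool_pos'].round(4))
    return foot,F,p,n,f
if __name__=='__main__':
    foot,F,p,n,f=locate(); print('n in hub',(F.T@n).round(3),f['s']['contact_force'].round(1))
    for L in (.055,.014,0): print(L,(p[:3]+F[:,2]*L-foot).round(4))
E
python3 loc.py
```

```text
n 7902 [-0.135 -0.498  0.856] tilt about y 31.1 about x -0.0 disc-top pt [ 0.5506 -0.1     0.2026] along-tool TCP->plane 0.0196
boss top n 3333 x extent -0.0522 -0.003 y -0.019 0.019
foot [ 0.5472 -0.115   0.1747] in hub [-0.0234  0.0012  0.0797] tool [ 0.5426 -0.1317  0.1633]
n in hub [-0.019 -0.001  1.   ] [ 0.2 -0.2 -4.5]
0.055 [ 0.0098  0.0311 -0.0097]
0.014 [ 0.0152  0.0509 -0.0452]
0 [ 0.0171  0.0576 -0.0573]
```

servo_tool([
  [[30, 0.0025, 0.006, 0, 0], [30, 0.0025, 0.008, 0, 0], [30, 0.0025, 0.008, -0.002, 0], [30, 0.0025, 0.007, -0.004, 0], [30, 0, 0.002, -0.004, 0], [30, 0, 0, 0, 0], [30, 0, 0, 0, 0], [30, 0, 0, 0, 0]],
])

```text
time: 17.0
tool_pos: [0.5531, -0.1013, 0.1543]
tool_rot: [0.0, 0.795, 0.606, -0.0]
contact_force: [0.7, -0.8, -4.6]
gripper_width: 0.46
grasp_force: 67.3
```

```bash
python3 loc.py; python3 -c "
from h import *
f=grab('wrist'); save('a1.png',f,(180,60,460,440),1.5)"
```

```text
n 7905 [-0.138 -0.499  0.855] tilt about y 31.2 about x -0.0 disc-top pt [ 0.5609 -0.0696  0.1935] along-tool TCP->plane 0.0195
boss top n 3375 x extent -0.0521 -0.0027 y -0.019 0.019
foot [ 0.5577 -0.0844  0.1657] in hub [ 0.0001 -0.0009  0.0557] tool [ 0.5531 -0.1013  0.1543]
n in hub [-0.021  0.001  1.   ] [ 0.7 -0.8 -4.6]
0.055 [-0.0008  0.0005 -0.0007]
0.014 [ 0.0047  0.0203 -0.0362]
0 [ 0.0065  0.027  -0.0483]
```

View pics/a1.png

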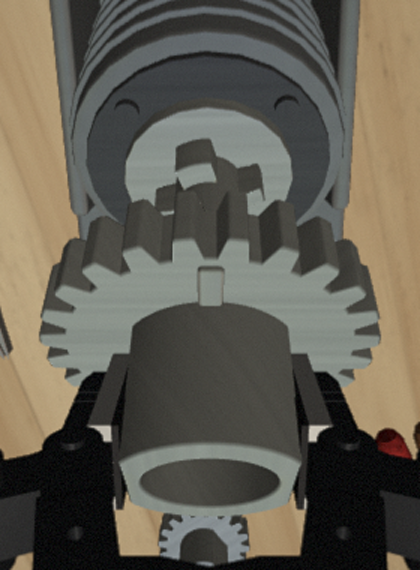

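servo_tool([
  [[30, 0.0005, 0.0025, -0.004, 0], [30, 0.0005, 0.0025, -0.005, 0], [30, 0.0005, 0.0025, -0.005, 0], [30, 0.0005, 0.0025, -0.005, 0], [30, 0.0005, 0.0025, -0.004, 0], [30, 0.0005, 0.0015, -0.003, 0], [30, 0, 0, 0, 0], [30, 0, 0, 0, 0]],
])

```text
time: 17.9
tool_pos: [0.5564, -0.0866, 0.1281]
tool_rot: [-0.0, 0.795, 0.606, 0.001]
contact_force: [3.4, 2.4, -4.4]
gripper_width: 0.459
grasp_force: 67.4
```

```bash
python3 loc.py
```

```text
n 7899 [-0.138 -0.499  0.855] tilt about y 31.2 about x -0.0 disc-top pt [ 0.5642 -0.0548  0.1674] along-tool TCP->plane 0.0196
boss top n 3359 x extent -0.0513 -0.0031 y -0.019 0.019
foot [ 0.5611 -0.0695  0.1397] in hub [ 0.0003 -0.0001  0.0256] tool [ 0.5564 -0.0866  0.1281]
n in hub [-0.021  0.001  1.   ] [ 3.4  2.4 -4.4]
0.055 [-0.0041 -0.0144  0.0253]
0.014 [ 0.0013  0.0054 -0.0102]
0 [ 0.0032  0.0121 -0.0223]
```

servo_tool([
  [[30, 0.0005, 0.0015, -0.003, 0], [30, 0.0005, 0.0015, -0.003, 0], [30, 0, 0.0015, -0.003, 0], [30, 0, 0, 0, 0], [30, 0, 0, 0, 0], [49, 0, 0, 0, 0], [49, 0, 0, 0, 0], [49, 0, 0, 0, 0]],
])

```text
time: 18.75
tool_pos: [0.557, -0.0827, 0.1194]
tool_rot: [0.0, 0.795, 0.606, -0.0]
contact_force: [2.2, 0.2, 1.2]
gripper_width: 0.489
grasp_force: 0.6
```

```bash
python3 loc.py
```

```text
n 8111 [-0.135 -0.483  0.865] tilt about y 30.1 about x -0.1 disc-top pt [ 0.5659 -0.0505  0.1571] along-tool TCP->plane 0.0184
boss top n 3570 x extent -0.0507 -0.0022 y -0.019 0.019
foot [ 0.5619 -0.0648  0.13  ] in hub [-0.0004  0.0003  0.0149] tool [ 0.557  -0.0827  0.1194]
n in hub [-0.002  0.002  1.   ] [2.2 0.2 1.2]
0.055 [-0.0049 -0.0191  0.035 ]
0.014 [ 0.0005  0.0007 -0.0005]
0 [ 0.0023  0.0075 -0.0127]
```

servo_tool([
  [[49, 0, 0, 0, 2], [49, 0, 0, 0, 2], [49, 0, 0, 0, 2], [49, 0, 0, 0, 2], [49, 0, 0, 0, 2], [49, 0, 0, 0, 2], [49, 0, 0, 0, 2], [49, 0, 0, 0, 2]],
])

```text
time: 19.6
tool_pos: [0.5599, -0.0841, 0.1209]
tool_rot: [0.004, 0.703, 0.711, 0.002]
contact_force: [8.4, -2.2, -1.2]
gripper_width: 0.49
grasp_force: 7.4
```

```bash
python3 loc.py; python3 -c "
from h import *
s=manip.state();print(s['ft_torque'],s['grasp_force'])"
```

```text
n 8361 [-0.067 -0.478  0.876] tilt about y 28.7 about x -4.3 disc-top pt [ 0.5595 -0.05    0.1566] along-tool TCP->plane 0.0171
boss top n 3779 x extent -0.0499 -0.0004 y -0.019 0.019
foot [ 0.5588 -0.0645  0.1304] in hub [-0.0007  0.0033  0.0155] tool [ 0.5599 -0.0841  0.1209]
n in hub [ 0.023 -0.062  0.998] [ 8.4 -2.2 -1.2]
0.055 [-0.0019 -0.0194  0.0346]
0.014 [ 0.0035  0.0004 -0.0009]
0 [ 0.0054  0.0071 -0.0131]
[-0.2244477  -1.19611615 -0.21290857] 6.648713998583844
```

servo_tool([
  [[53, 0, 0, 0, 0], [53, 0, 0, 0, 0], [53, 0, 0, 0, 1], [53, 0, 0, 0, 1], [53, 0, 0, 0, 1], [53, 0, 0, 0, 1], [53, 0, 0, 0, 0], [53, 0, 0, 0, 0]],
])

```text
time: 20.45
tool_pos: [0.5579, -0.0825, 0.1199]
tool_rot: [0.001, 0.678, 0.735, 0.001]
contact_force: [4.3, -1.2, 5.1]
gripper_width: 0.532
grasp_force: 3.7
```

```bash
cat >> loc.py <<'E'
    # bar angle: points ~>=1 mm above disc top, outside boss
    W=cloud(f).reshape(-1,3); g=(W-foot)@F; r=np.hypot(g[:,0],g[:,1]); d=(W-foot)@n
    k=(r>.0265)&(r<.040)&(d>.0172)&(d<.0215)&(g[:,0]>0); a=np.degrees(np.arctan2(g[k,1],g[k,0])); 
    print('bar',k.sum(),np.histogram(a,bins=np.arange(-50,55,5))[0], 'median h',np.median(d[(r>.028)&(r<.04)&(g[:,0]>0)&(abs(d-.016)<.006)]))
    if k.sum(): print('bar angle',np.median(a))
E
python3 loc.py
```

```text
n 8540 [-0.116 -0.425  0.898] tilt about y 24.8 about x -9.4 disc-top pt [ 0.5574 -0.048   0.1529] along-tool TCP->plane 0.0167
boss top n 3721 x extent -0.0482 0.0003 y -0.0189 0.019
foot [ 0.5551 -0.0634  0.1275] in hub [-0.0021  0.0072  0.0129] tool [ 0.5579 -0.0825  0.1199]
n in hub [ 0.068 -0.001  0.998] [ 4.3 -1.2  5.1]
0.055 [ 0.0019 -0.0205  0.0375]
0.014 [ 0.0073 -0.0007  0.0019]
0 [ 0.0092  0.0061 -0.0102]
bar 896 [  6  33  36  43  50  55  51  54  48 141 216  91   6   1   1   0   1   0
   1   0] median h 0.016038579958459833
bar angle -4.117740161407325
```

```bash
cat > bar.py <<'E'
from tilt import *
from fit import frame
def bar():
    f,n,m,q=cog(); p=np.load('hub.npy'); F=frame(p[3])
    W=cloud(f).reshape(-1,3); g=(W-p[:3])@F; d=(W-m)@n; t=((m-p[:3])@n)/(F[:,2]@n)
    r=np.hypot(g[:,0],g[:,1]); k=(r>.029)&(r<.039)&(g[:,0]>0)&(d>.0009)&(d<.006)
    a=np.degrees(np.arctan2(g[k,1],g[k,0])); h=np.histogram(a,bins=np.arange(-60,62,4))[0]; print(h)
    w=np.array([h[i:i+3].sum() for i in range(len(h)-2)]); c=-60+4*(w.argmax()+1.5); a=a[abs(a-c)<9]
    print('bar',a.mean().round(1),'L of foot on axis',(t-.016/(F[:,2]@n)).round(4),'n in hub',(F.T@n).round(3),f['s']['contact_force'].round(1),f['s']['ft_torque'].round(2),'tool az',np.degrees(2*np.arctan2(f['s']['tool_rot'][2],f['s']['tool_rot'][1])).round(1))
    e=W[(abs(d)<.001)]-p[:3]; e=e@F; rr=e[np.hypot(e[:,0],e[:,1])<.055]; s=rr[rr[:,0]>.02]; print('rim y extent',s[:,1].min().round(4),s[:,1].max().round(4))
if __name__=='__main__': bar()
E
python3 bar.py
```

```text
n 8507 [-0.116 -0.426  0.897] tilt about y 24.8 about x -9.4 disc-top pt [ 0.5574 -0.048   0.1529] along-tool TCP->plane 0.0167
[  1   2   0   2   1   6   2   4   1   3   4   0   2   4   5   5   2  61
 145 130  13   3   4   2   3   2   2   0   1   1]
bar 15.2 L of foot on axis 0.0128 n in hub [ 0.067 -0.001  0.998] [ 3.9 -2.1  5.9] [-0.36 -0.86 -0.16] tool az 94.7
rim y extent -0.0367 0.0435
```

servo_tool([
  [[58, 0, 0, 0, 0], [62, 0, 0, 0, 0], [62, 0, 0, 0, 0], [62, 0, 0, 0, 0], [62, 0, 0, 0, 0], [62, 0, 0, 0, 0], [62, 0, 0, 0, 0], [62, 0, 0, 0, 0]],
])

```text
time: 21.35
tool_pos: [0.557, -0.0825, 0.1191]
tool_rot: [-0.0, 0.678, 0.735, -0.0]
contact_force: [0.3, 0.4, -0.5]
gripper_width: 0.622
grasp_force: 0.0
```

```bash
python3 bar.py
```

```text
n 7286 [-0.121 -0.485  0.866] tilt about y 28.7 about x -10.5 disc-top pt [ 0.5599 -0.0469  0.1421] along-tool TCP->plane 0.0026
[  3   1   3   1   0   0   5   5   3   1   3   1   1   3   3   5   1   4
  84 106  81   3   3   6   1   3   4   1   1   3]
bar 17.9 L of foot on axis 0.0008 n in hub [-0.    -0.012  1.   ] [ 0.3  0.4 -0.5] [-0.05  0.05  0.01] tool az 94.6
rim y extent -0.0404 0.0388
```

servo_tool([
  [[80, 0, 0, 0, 0], [100, 0, 0, 0, 0], [100, 0, 0, 0, 0], [100, 0, -0.002, 0.01, 0], [100, 0, -0.004, 0.015, 0], [100, 0, -0.005, 0.02, 0], [100, 0, -0.005, 0.03, 0], [100, 0, 0, 0.03, 0]],
])

```text
time: 22.2
tool_pos: [0.5571, -0.0994, 0.2266]
tool_rot: [0.001, 0.678, 0.735, 0.0]
contact_force: [0.2, 0.1, 0.0]
gripper_width: 0.996
grasp_force: 0.0
```

servo_tool([
  [[100, 0, 0, 0.03, 0], [100, 0, 0, 0.02, 0], [100, 0, 0, 0.01, 0], [100, 0, 0, 0, 0], [100, 0, 0, 0, 0], [100, 0, 0, 0, 0], [100, 0, 0, 0, 0], [100, 0, 0, 0, 0]],
])

```text
time: 23.0
tool_pos: [0.5566, -0.0984, 0.283]
tool_rot: [-0.001, 0.678, 0.735, -0.0]
contact_force: [-0.2, 0.1, -0.5]
gripper_width: 0.997
grasp_force: 0.0
```

```bash
python3 - <<'E'
from h import *
from fit import frame
p=np.load('hub.npy'); F=frame(p[3]); print(manip.state()['contact_force'])
for nm in('wrist','top','side'):
    f=grab(nm); g=(cloud(f).reshape(-1,3)-p[:3])@F; r=np.hypot(g[:,0],g[:,1])
    d=g[(r>.027)&(r<.038)&(g[:,2]>.008)&(g[:,2]<.034)]; b=g[(r<.027)&(r>.017)&(g[:,2]>.045)&(g[:,2]<.075)]
    c=cv2.minEnclosingCircle(b[:,:2].astype(np.float32)) if len(b) else 0
    print(nm,len(d),'disc top',np.median(d[:,2]) if len(d) else '','boss top',len(b),np.median(b[:,2]) if len(b) else '',c)
E
```

```text
[-0.24822664  0.08406827 -0.47411565]
wrist 2064 disc top 0.017067122988079594 boss top 1312 0.05266447659013538 ((-3.706291317939758e-05, -0.00030522700399160385), 0.025035468861460686)
top 49 disc top 0.014688098098956106 boss top 10 0.051105966225195934 ((-0.0024004625156521797, -0.0214863084256649), 0.008635696023702621)
side 555 disc top 0.016408276658512102 boss top 224 0.05218491253770544 ((0.0004783900803886354, -0.0006307738367468119), 0.0245437640696764)
```

Disc top is about 16 mm and boss top about 52 mm above the shoulder, and the cog is centred, so it is fully home. I'm handing the job in.

```bash
python3 -c "
from plant import manip; print(manip.job_done())"
```

```text
the job is handed in; nothing more can be done
None
```

The larger cog is on the hub, boss outwards and in register, and by the camera measurements fully home against the shoulder. The gripper is clear, and I handed the job in at about 23 s; no verdict came back.

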